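Hold a sight-glass panel in the light gate

TASK

Take only the top glass panel from the stack in the tray, gripping it by its two frosted long sides and never touching its clear faces or polished ends with the fingers, and hold it level and centred between the two heads of the light gate, lengthwise, so that the beam from lamp lens to receiver lens runs through it from end to end. Touch neither the light gate nor the things lying about, and leave the other two panels where they lie. Finish holding the panel still in the beam: do not let go or put it down.

Things in the scene. Friction and masses are not known exactly. Their poses are not given: they have to be found in the camera images.
- panel_top: The top panel of the stack of three: glass panel 70 x 40 x 18 mm, 80 to 170 g, pale green glass. Origin: centre of its underside. x: along its 70 mm length (clear polished ends at +x and -x); y: across its 40 mm width (white frosted sides at +y and -y, the only faces the fingers may touch); z: up. As it lies, its underside is 44 mm and its top 62 mm above the workbench.
- panel_top_center (a point): Centre of the top panel's volume (9 mm above its underside).
- panel_middle: The middle panel of the stack, loose, of the same size, look and axes as panel_top, its underside 26 mm above the workbench. To be left as it lies.
- panel_bottom: The bottom panel of the stack, loose, of the same size, look and axes as panel_top, its underside 8 mm above the workbench on the tray's rubber pad. To be left as it lies.
- tray: Low grey tray screwed to the bench, 104 x 56 mm, that carries the stack; origin at the centre of its underside, x along its length (the panels' length lies along it to a degree or two). It has a stop at each end (18 mm high) and is open along the long sides.
- gate: Light gate fixed to the bench: aluminium base 236 x 50 x 8 mm; on posts at its ends two round heads 32 mm across face each other, 140 mm apart: black lamp head at -x with an orange-red lens, grey receiver at +x with a dark lens. Origin: centre of the base's underside; x along the beam, z up. Heads reach 116 mm above the bench and lie 70 to 118 mm from the middle; open above and at the sides.
- beam_mid (a point): The point of the beam's axis midway between the two lenses, 100 mm above the bench; the panel's centre belongs here, its length along the gate's x, either way round. The beam is level and 8 mm wide.
- lamp_lens (a point): Centre of the lamp's lens (70 mm from beam_mid).
- receiver_lens (a point): Centre of the receiver's lens (70 mm from beam_mid).
- tape_roll: Bystander: roll of yellow tape lying flat, 64 mm across, 18 mm high, loose. Origin at the centre of its underside.
- screwdriver: Bystander: small screwdriver with a blue handle, 139 mm long (along its y), 25 mm high, loose. Origin at the centre of its underside.
- loose_coil: Bystander: wound coil of orange-red wire on a white bobbin, 47 x 46 x 57 mm, loose. Origin at the centre of its underside.

How it is judged:
By the outcome, as a careful person would: the job done as asked, in the order asked, and still so for the second after the job is handed in, while the arm keeps its last pose, push and grip.
It also fails if it takes over 37 s, if anything falls off the work surface, if the arm or the gripper's body presses on something with over 40 N, if the wrist force passes 120 N, or if a joint passes its speed limit or range.

ROBOT

A 6-joint arm with a two-finger parallel gripper is mounted at the origin on a cart in front of the work surface, level with it; the furniture and walls round the work are solid. World frame = base frame: x ahead of the robot, y to its left, z up, the work surface at z = 0. Lengths are in m, angles in degrees, forces in N, time in s.
With the tool pointing down it reaches from about 0.4 to 0.825 m from the base axis. Payload 7 kg.
Tool frame: the origin (TCP) lies midway between the tips of the shut fingers; the grasp point (between the pads) lies 19 mm behind it; z points along the fingers, y is the direction in which the jaws open and shut (so a half turn about z gives the same grasp; the last joint's range is limited). The gripper opens to 88 mm and grips with 3 to 60 N. Pads are 19 mm wide; open, the fingers measure 130 mm over their backs; the gripper's body (78 mm by 193 mm) begins 47 mm behind the grasp point.
Start: joints at [-49.727, 20.546, 0.682, 0, -70.136, -16.507], TCP at [0.272, -0.618, 0.227] pointing down, gripper open.
Joint ranges: [-176.03, 176.03], [-82.01, 121.73], [-58.28, 71.71], [-173.87, 95.51], [-174.79, -0.11], [-173.66, 173.66]. Speed limits (degrees/s): [136.94, 136.94, 172.46, 180, 180, 180].

INTERFACE

Orientations are given as a 3x3 rotation matrix whose columns are the frame's x, y, z axes.
In Python, from rig import robot gives the robot as it stands. Calls block until the motion is done:
- robot.goto(position, orientation): joint-space move of the TCP to a pose.
- robot.servo_line(position, ori=None, speed=0.15): straight line of the TCP; ori=None keeps the orientation; speed is the mean speed in m/s.
- robot.movej(angles): joint-space move.
- robot.move_gripper(opening): opening from 0.0 (shut) to 1.0 (fully open); the grip force is fixed at half the most; returns when the fingers have stopped.
- robot.dwell(seconds).
- robot.ik(position, orientation): joint angles nearest the present ones, or None.
- robot.grab_frame(name): name is "scene" or "top" or "wrist"; returns (picture, depth): 400x640x3 uint8, red, green, blue; 400x640 float32, m along the optical axis (not along the pixel's ray), 0 where there is no reading.
- robot.camera_info(name): a dict with "vfov" (degrees; the focal length in pixels is half the picture's height over the tangent of half this angle, whatever the lens; pixels are square), "cx", "cy" (the principal point, pixels), "view" (4x4, takes a point from world to camera coordinates); the wrist camera has in their place "T_tool_cam" (4x4, takes a point from camera to tool coordinates, whose origin is the TCP and whose axes are the flange's). Camera axes: x right, y down, z forward; pixel columns grow to the right and rows downward; lengths in m; the calibration is good to about 2 mm. A picture is of the moment at which its call begins: read the wrist's pose just before it. camera_info takes no time and is no camera call.
A pose or a line that the arm cannot do raises robot.Unreachable and nothing moves.
- robot.job_done(): hands the job in, once; it reports no verdict.
Readings, each from a call of its own:
- robot.read_t(): time.
- robot.read_qpos(): joint angles.
- robot.read_qvel(): joint speeds.
- robot.read_effort(): joint torques, N m.
- robot.read_position(): TCP position.
- robot.read_tcp_rot(): TCP orientation.
- robot.read_force(): force on the tool from outside, world axes, zero at the start.
- robot.read_ft_torque(): the same for the moment, N m.
- robot.read_grip_width(): opening from 0.0 (shut) to 1.0 (fully open).
Only numpy, scipy, OpenCV 4.12 (cv2) and the standard library are available. Lean on these libraries where they do the work, as an engineer would, in place of code of your own. Each camera call takes 0.05 s, during which the arm holds its last target.

## Working session

There is one attempt and no reset: what is moved stays moved. The work goes in short steps, each a Python script; the robot and the scene stay as the last script left them, time stands still between calls to the robot, and variables do not carry over. Pictures are saved under pics/ and viewed, and the job is handed in when it is done.

```bash
ls; mkdir -p pics
python3 - <<'E'
from rig import robot
import cv2,numpy as np
for n in ("scene","top"):
    im,d=robot.grab_frame(n); cv2.imwrite(f"pics/{n}0.png",im[:,:,::-1]); np.savez(f"{n}0.npz",im=im,d=d)
    print(n,robot.camera_info(n))
print(robot.camera_info("wrist"), robot.read_t(), robot.read_tcp_rot())
E
```

```text
pics
scene {'vfov': 53.69715451833412, 'cx': 311.6158986718163, 'cy': 196.90329119526865, 'view': array([[ 0.71522255, -0.69889224, -0.00252017, -0.4378981 ],
       [-0.35858092, -0.36385961, -0.85966616,  0.28862547],
       [ 0.59989702,  0.61575631, -0.51085001,  0.57862512],
       [ 0.        ,  0.        ,  0.        ,  1.        ]])}
top {'vfov': 42.89948043189135, 'cx': 312.56533992521827, 'cy': 195.97001371455218, 'view': array([[-2.28416738e-02, -9.99739094e-01, -4.13172769e-05,
         6.29459244e-03],
       [-9.89319928e-01,  2.26095716e-02, -1.43996138e-01,
         5.97612515e-01],
       [ 1.43959502e-01, -3.24823680e-03, -9.89578249e-01,
         1.02210607e+00],
       [ 0.00000000e+00,  0.00000000e+00,  0.00000000e+00,
         1.00000000e+00]])}
{'vfov': 59.063579643252666, 'cx': 322.9930171038863, 'cy': 201.0406104916008, 'T_tool_cam': array([[ 8.99921572e-04, -9.64781917e-01, -2.63049508e-01,
         7.07144979e-02],
       [ 9.99999586e-01,  9.04216578e-04,  1.04730839e-04,
         2.03920056e-04],
       [ 1.36811307e-04, -2.63049493e-01,  9.64782331e-01,
        -1.56917600e-01],
       [ 0.00000000e+00,  0.00000000e+00,  0.00000000e+00,
         1.00000000e+00]])} 0.1 [[-9.15219231e-01 -4.02955613e-01 -7.29703920e-04]
 [-4.02956244e-01  9.15218360e-01  1.27222738e-03]
 [ 1.55187261e-04  1.45840572e-03 -9.99998924e-01]]
```

View pics/scene0.png

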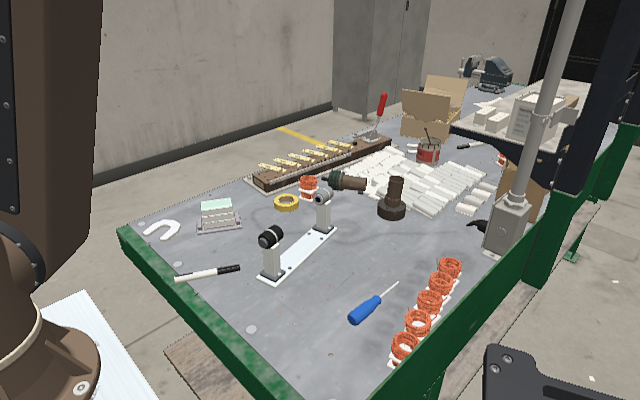

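View pics/top0.png

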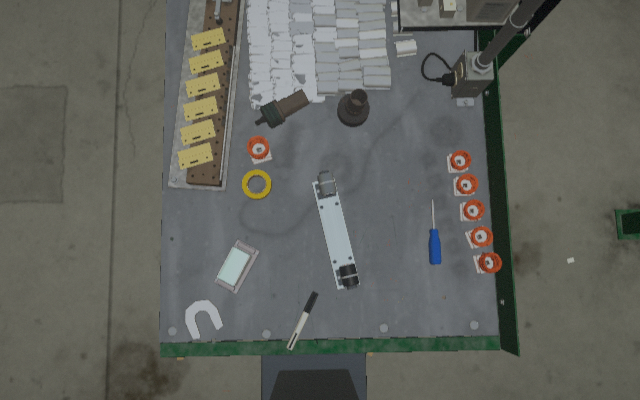

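The scene picture shows the tray with the stack at (219,215) and the gate from (270,240) to (323,200). The top picture shows the pale green top panel at (236,266), and the gate with its black lamp at (346,276) and grey receiver at (326,185).

```bash
cat > h.py <<'E'
import numpy as np,cv2
from rig import robot
def K(ci): 
    f=200/np.tan(np.radians(ci['vfov']/2)); return f,ci['cx'],ci['cy']
def camT(n,pose=None):
    ci=robot.camera_info(n)
    if n=="wrist":
        T=np.eye(4);T[:3,:3]=pose[1];T[:3,3]=pose[0]; return K(ci),T@ci['T_tool_cam']
    return K(ci),np.linalg.inv(ci['view'])
def onplane(uv,z,n,pose=None):
    (f,cx,cy),T=camT(n,pose); uv=np.atleast_2d(uv).astype(float)
    d=np.c_[(uv[:,0]-cx)/f,(uv[:,1]-cy)/f,np.ones(len(uv))]@T[:3,:3].T
    s=(z-T[2,3])/d[:,2]; return T[:3,3]+d*s[:,None]
def cloud(dep,n,pose=None):
    (f,cx,cy),T=camT(n,pose); v,u=np.mgrid[0:400,0:640]
    P=np.stack([(u-cx)/f*dep,(v-cy)/f*dep,dep],-1); return P@T[:3,:3].T+T[:3,3]
E
python3 - <<'E'
from h import *
D=np.load("top0.npz");im=D['im']
c=cv2.resize(im[150:310,180:400],None,fx=3.6,fy=3.6,interpolation=cv2.INTER_CUBIC);cv2.imwrite("pics/topcrop.png",c[:,:,::-1])
hsv=cv2.cvtColor(im,cv2.COLOR_RGB2HSV)
print(im[266,236],hsv[266,236],im[240,330],hsv[240,330])
P=cloud(D['d'],"top"); print(P[266,236],P[276,346],P[185,326],P[350,250],P[184,248],P[150,259],P[230,330])
r=hsv[150:310,180:400]
m=np.zeros((400,640),np.uint8); m[230:300,205:265]=1
g=((hsv[...,0]>50)&(hsv[...,0]<95)&(hsv[...,1]>18)&(hsv[...,2]>120)&(m>0)).astype(np.uint8)
cs,_=cv2.findContours(g,0,1);k=max(cs,key=cv2.contourArea);R=cv2.minAreaRect(k);print(R)
B=onplane(cv2.boxPoints(R),.062,"top");print(B.round(4),B.mean(0));print(np.linalg.norm(np.diff(B,axis=0),axis=1))
E
```

```text
[170 188 188] [ 90  24 188] [161 173 178] [ 99  24 178]
[0.45579465 0.14994651 0.06386728] [ 0.43154269 -0.06730628  0.11550294] [ 0.60809046 -0.03386991  0.11593421] [ 0.28196035  0.13059424 -0.00117795] [ 0.63379987  0.13318976 -0.00141591] [ 0.70965788  0.10860981 -0.00219635] [ 0.52803158 -0.04303375  0.01062405]
((232.86776733398438, 265.6701354980469), (18.117168426513672, 36.08014678955078), 27.552812576293945)
[[0.4339 0.1894 0.062 ]
 [0.4972 0.1559 0.062 ]
 [0.4795 0.1234 0.062 ]
 [0.4165 0.1572 0.062 ]] [0.4567703  0.15647873 0.062     ]
[0.07162153 0.03694581 0.07145159]
```

View pics/topcrop.png

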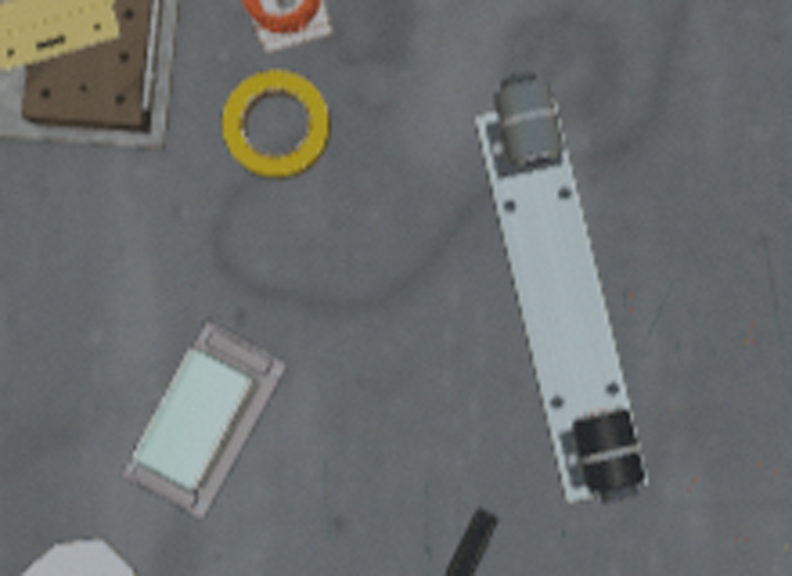

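```bash
cat >> h.py <<'E'
def Rd(yaw):
    c,s=np.cos(np.radians(yaw)),np.sin(np.radians(yaw)); return np.array([[c,s,0],[s,-c,0],[0,0,-1.]])
E
python3 - <<'E'
from h import *
for p,ys in (((.457,.156,.19),(-28,152)),((.457,.156,.046),(-28,152)),((.52,-.05,.2),(11,-169))):
    for y in ys:
        q=robot.ik(p,Rd(y)); print(p,y,None if q is None else np.round(q,1))
# gate base by mask
D=np.load("top0.npz");im=D['im'].astype(int)
P=cloud(D['d'],"top")
m=(abs(P[...,2]-.010)<.006)&(im.sum(2)>420); m[:,:300]=0;m[:,370:]=0;m[:160]=0;m[300:]=0
cs,_=cv2.findContours(m.astype(np.uint8),0,1);k=max(cs,key=cv2.contourArea);R=cv2.minAreaRect(k);print(R)
B=onplane(cv2.boxPoints(R),.008,"top");print(B.round(4),B.mean(0));print(np.linalg.norm(np.diff(B,axis=0),axis=1))
# heads cloud
sel=(P[...,2]>.09)&(P[...,2]<.125); 
for nm,mk in (("lamp",im.sum(2)<240),("recv",im.sum(2)>=240)):
  s=sel&mk; s[:,:300]=0;s[:,370:]=0;s[:160]=0;s[300:]=0
  q=P[s];print(nm,len(q),np.median(q,0),q.min(0),q.max(0))
E
```

```text
(0.457, 0.156, 0.19) -28 [ 42.3   3.9 -26.    0.  -60.1  19.7]
(0.457, 0.156, 0.19) 152 [  42.3    3.9  -26.     0.   -60.1 -160.3]
(0.457, 0.156, 0.046) -28 [ 42.3  14.3 -36.2   0.  -39.5  19.7]
(0.457, 0.156, 0.046) 152 [  42.3   14.3  -36.2   -0.   -39.5 -160.3]
(0.52, -0.05, 0.2) 11 [ 16.    7.3 -20.7   0.  -62.   85. ]
(0.52, -0.05, 0.2) -169 [ 16.    7.3 -20.7   0.  -62.  -95. ]
((335.474609375, 232.58944702148438), (109.8800048828125, 23.015338897705078), 76.52684020996094)
[[ 0.6338 -0.0058  0.008 ]
 [ 0.6445 -0.0548  0.008 ]
 [ 0.4142 -0.1022  0.008 ]
 [ 0.4042 -0.0546  0.008 ]] [ 0.52416309 -0.05434411  0.008     ]
[0.05009436 0.23510393 0.04860043]
lamp 355 [ 0.43688213 -0.07116653  0.11223028] [ 0.40848068 -0.09084984  0.09507577] [ 0.63792249 -0.0186467   0.12163105]
recv 408 [ 0.60817807 -0.03881518  0.11279291] [ 0.40854115 -0.0909084   0.09395535] [ 0.64078477 -0.01682603  0.11930942]
```

Run:
```python
from h import *
robot.goto((.457,.156,.2),Rd(-28))
pose=(robot.read_position(),robot.read_tcp_rot())
im,d=robot.grab_frame("wrist");cv2.imwrite("pics/w1.png",im[:,:,::-1]);np.savez("w1.npz",im=im,d=d,p=pose[0],R=pose[1])
print(robot.read_t(),pose[0],robot.read_grip_width())
```

```text
2.95 [0.45723866 0.15556    0.19996307] 0.9991960586825546
```

View pics/w1.png

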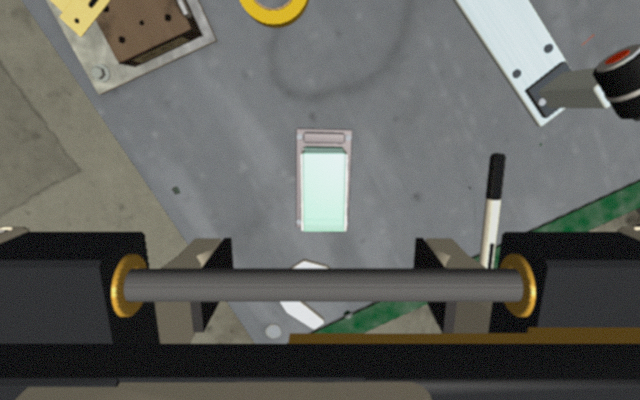

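The wrist view shows the top panel's clear face from about (302,153) to (347,231), with its far end face as a darker strip at rows 148–153.

Run:
```python
from h import *
D=np.load("w1.npz");im=D['im'];pose=(D['p'],D['R'])
c=cv2.resize(im[120:240,280:370],None,fx=5,fy=5,interpolation=cv2.INTER_CUBIC);cv2.imwrite("pics/w1c.png",c[:,:,::-1])
hsv=cv2.cvtColor(im,cv2.COLOR_RGB2HSV);print(hsv[190,296:353].tolist())
print(hsv[140:158,325].tolist(),hsv[226:236,325].tolist())
P=cloud(D['d'],"wrist",pose);print(P[190,325],P[170,325],P[190,270])
g=((hsv[...,1]>22)&(hsv[...,0]>60)&(hsv[...,0]<95)&(hsv[...,2]>190)).astype(np.uint8);g[:,:290]=0;g[:,360:]=0;g[:140]=0;g[236:]=0
k=max(cv2.findContours(g,0,1)[0],key=cv2.contourArea);R=cv2.minAreaRect(k);print(R,cv2.boundingRect(k))
B=onplane(cv2.boxPoints(R),.062,"wrist",pose);print(B.round(4),B.mean(0));print(np.linalg.norm(np.diff(B,axis=0),axis=1))
d=B[1]-B[0];print([np.degrees(np.arctan2(*(B[i+1]-B[i])[[1,0]])) for i in range(3)])
```

```text
[[176, 14, 131], [178, 19, 158], [3, 15, 165], [11, 17, 163], [9, 10, 178], [50, 4, 210], [68, 9, 225], [71, 24, 227], [79, 38, 231], [78, 29, 240], [79, 32, 239], [78, 30, 241], [80, 29, 240], [78, 27, 242], [79, 28, 242], [78, 29, 241], [80, 25, 241], [81, 26, 240], [80, 27, 240], [80, 26, 241], [80, 25, 242], [79, 26, 241], [79, 25, 242], [80, 24, 240], [81, 26, 240], [80, 24, 241], [81, 24, 241], [81, 24, 241], [80, 23, 240], [82, 24, 241], [81, 21, 242], [81, 22, 241], [82, 23, 240], [80, 23, 240], [82, 23, 241], [82, 23, 242], [80, 22, 242], [81, 24, 242], [80, 22, 242], [80, 23, 242], [80, 21, 241], [81, 21, 240], [81, 21, 243], [80, 23, 242], [80, 21, 243], [80, 22, 242], [80, 26, 237], [81, 29, 230], [77, 26, 223], [73, 10, 225], [45, 4, 229], [18, 15, 206], [6, 15, 168], [6, 10, 132], [90, 2, 119], [113, 8, 125], [129, 13, 133]]
[[7, 14, 170], [5, 20, 155], [169, 19, 145], [5, 20, 156], [3, 13, 175], [5, 17, 169], [35, 12, 131], [74, 31, 108], [80, 42, 128], [80, 35, 147], [77, 44, 151], [82, 44, 146], [78, 41, 169], [82, 40, 206], [85, 26, 232], [84, 15, 241], [88, 16, 242], [84, 16, 242]] [[78, 42, 231], [78, 40, 229], [77, 40, 230], [75, 46, 225], [73, 50, 224], [75, 45, 186], [79, 26, 139], [98, 8, 126], [150, 2, 128], [105, 8, 131]]
[0.45609149 0.15423087 0.06030667] [0.47172666 0.14595039 0.06151793] [ 4.70004247e-01  2.11197671e-01 -3.05067930e-04]
((323.5, 192.0), (78.0, 41.0), 90.0) (303, 153, 42, 79)
[[0.4931 0.1554 0.062 ]
 [0.477  0.1252 0.062 ]
 [0.4156 0.1567 0.062 ]
 [0.4326 0.1887 0.062 ]] [0.45458748 0.15649936 0.062     ]
[0.03422346 0.06907838 0.03632942]
[np.float64(-118.01316505506966), np.float64(152.88195099524785), np.float64(61.98665037887192)]
```

View pics/w1c.png

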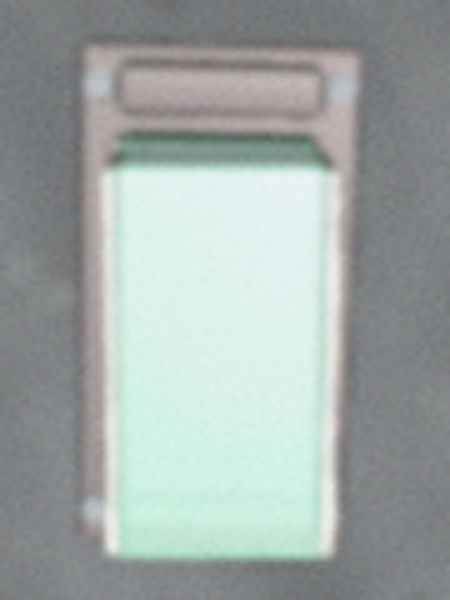

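```bash
cat >> h.py <<'E'
def panel_edges(im,pose,rows,u0,thr=193,z=.062):
    v=cv2.cvtColor(im,cv2.COLOR_RGB2HSV)[...,2].astype(float); L=[];Rr=[]
    for r in rows:
        a=v[r]
        u=u0
        while a[u]>thr:u-=1
        L.append((u+(thr-a[u])/(a[u+1]-a[u]),r)); u=u0
        while a[u]>thr:u+=1
        Rr.append((u-1+(a[u-1]-thr)/(a[u-1]-a[u]),r))
    out=[]
    for e in (L,Rr):
        Q=onplane(e,z,"wrist",pose)[:,:2]; vx,vy,x,y=cv2.fitLine(Q.astype(np.float32),cv2.DIST_HUBER,0,.01,.01).ravel()
        s=np.sign(vx);out.append((np.array([x,y]),np.array([vx,vy])*s)); 
        res=(Q-[x,y])@np.array([-vy,vx]);print("edge",x,y,np.degrees(np.arctan2(vy*s,vx*s)),"rms mm",1e3*res.std())
    return out
E
python3 - <<'E'
from h import *
D=np.load("w1.npz");im=D['im'];pose=(D['p'],D['R'])
(l,dl),(r,dr)=panel_edges(im,pose,range(160,227),325)
d=dl+dr;d/=np.linalg.norm(d);n=np.array([-d[1],d[0]])
print("width",(l-r)@n,"yaw",np.degrees(np.arctan2(d[1],d[0])))
E=onplane([(325,152.6),(325,230.9)],.062,"wrist",pose)[:,:2];print("len",(E[0]-E[1])@d)
c=d*((E.mean(0))@d)+n*((l@n+r@n)/2);print("centre",c)
E
```

```text
edge 0.46726665 0.17239767 -27.798906 rms mm 0.3966424686213991
edge 0.44312447 0.13959819 -28.53404 rms mm 0.20767264876610195
width 0.040311314 yaw -28.166477
len 0.06930894969223002
centre [0.45470586 0.15626019]
```

Run:
```python
from h import *
robot.servo_line((.4547,.1562,.12),Rd(-28.17),speed=.1)
pose=(robot.read_position(),robot.read_tcp_rot())
im,d=robot.grab_frame("wrist");cv2.imwrite("pics/w2.png",im[:,:,::-1]);np.savez("w2.npz",im=im,d=d,p=pose[0],R=pose[1])
print(robot.read_t(),pose[0],robot.read_force())
```

```text
3.95 [0.45510931 0.15644777 0.12047486] [ 0.18685344  0.70799687 -0.17277827]
```

View pics/w2.png

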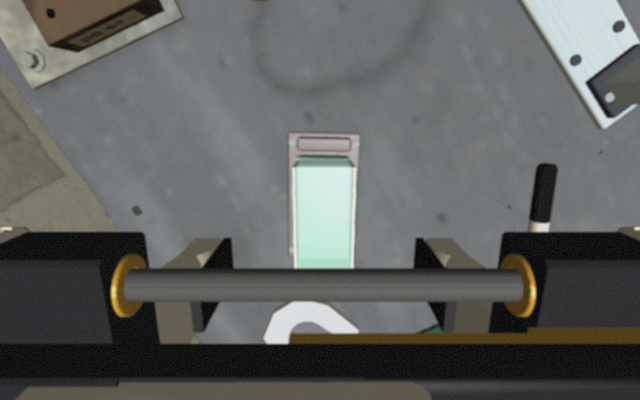

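The panel sits centred between the finger tips: (232,240) and (415,240) for the tips, (292..355,165) for the panel.

Run:
```python
from h import *
D=np.load("w2.npz");im=D['im'];pose=(D['p'],D['R'])
(l,dl),(r,dr)=panel_edges(im,pose,range(172,260),325)
d=dl+dr;d/=np.linalg.norm(d);n=np.array([-d[1],d[0]])
print("width",(l-r)@n,"yaw",np.degrees(np.arctan2(d[1],d[0])))
v=cv2.cvtColor(im,cv2.COLOR_RGB2HSV)[...,2];print(v[155:172,325],v[225:300:10,325])
E=onplane([(325,165.)],.062,"wrist",pose)[0,:2]
print("lateral of mid vs tcp mm",1e3*((l@n+r@n)/2-np.array([.4547,.1562])@n), "end+x from tcp",(E-[.4547,.1562])@d)
```

```text
edge 0.46033946 0.17592534 -28.574076 rms mm 0.16810531050874805
edge 0.44168615 0.14098425 -28.429861 rms mm 0.0917237660473077
width 0.039607406 yaw -28.50197
[110  80  97 127 144 148 145 147 150 153 164 188 225 234 237 236 237] [236 233 235 232 223  69 106  97]
lateral of mid vs tcp mm 0.22204344272613863 end+x from tcp 0.035072564147416364
```

Run:
```python
from h import *
p=(.4548,.1564)
robot.servo_line((*p,.075),Rd(-28.4),speed=.08)
robot.servo_line((*p,.0463),Rd(-28.4),speed=.04)
robot.dwell(.3)
print(robot.read_position(),robot.read_force())
robot.move_gripper(.44)
robot.dwell(.2)
print(robot.read_t(),robot.read_grip_width()*88,robot.read_force(),robot.read_position())
im,d=robot.grab_frame("wrist");cv2.imwrite("pics/w3.png",im[:,:,::-1])
```

```text
[0.45489405 0.15646659 0.04649936] [0.38132913 0.2104041  0.1787714 ]
6.9167 40.15080148247522 [0.88334526 0.18462148 0.07500699] [0.45477572 0.15636194 0.0463042 ]
```

View pics/w3.png

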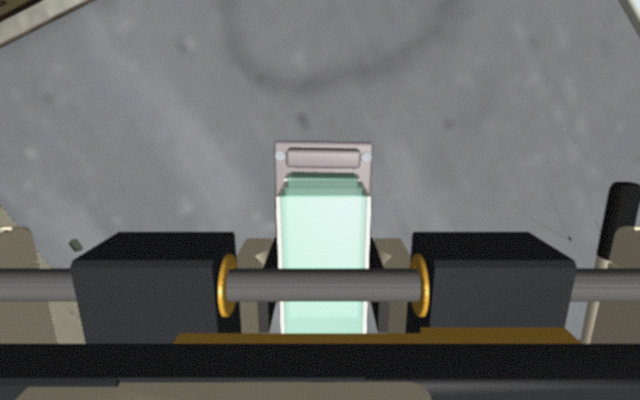

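The finger pads (about columns 275 and 372, row 250) now just meet the panel's frosted sides. I'll close fully and lift.

Run:
```python
from h import *
robot.move_gripper(0.0); robot.dwell(.3)
print(robot.read_t(),robot.read_grip_width()*88,robot.read_force())
robot.servo_line((.4548,.1564,.0563),Rd(-28.4),speed=.03)
robot.servo_line((.4548,.1564,.20),Rd(-28.4),speed=.12)
pose=(robot.read_position(),robot.read_tcp_rot())
print(robot.read_t(),robot.read_grip_width()*88,robot.read_force())
im,d=robot.grab_frame("wrist");cv2.imwrite("pics/w4.png",im[:,:,::-1]);np.savez("w4.npz",im=im,d=d,p=pose[0],R=pose[1])
im,d=robot.grab_frame("scene");cv2.imwrite("pics/s4.png",cv2.resize(im[130:270,140:360],None,fx=3.5,fy=3.5)[:,:,::-1])
```

```text
7.4833 39.977830674296996 [-0.20811253 -0.36194866 -0.15352031]
9.3167 39.99471272471811 [-0.3776035   0.85544989 -1.14392495]
```

View pics/w4.png

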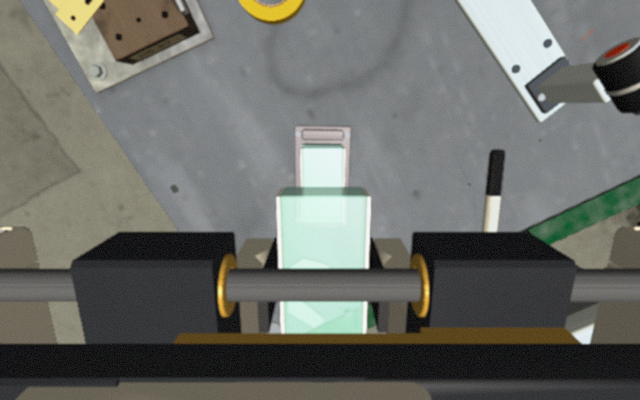

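View pics/s4.png

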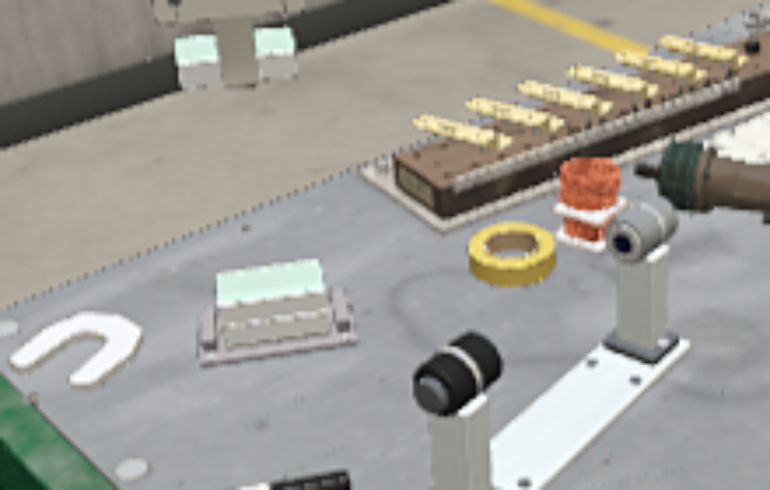

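The scene view shows two panels left in the tray at (270,300) and one in the gripper at (235,60). I'll check whether the held panel is level by comparing its end edge before and after the lift.

Run:
```python
from h import *
a=cv2.imread("pics/w3.png");b=cv2.imread("pics/w4.png")
c=np.hstack([cv2.resize(x[160:300,260:385],None,fx=3.1,fy=3.1,interpolation=cv2.INTER_CUBIC) for x in (a,b)]);cv2.imwrite("pics/cmp.png",c)
for u in (300,325,350): print(a[170:200,u].sum(1)//3, b[170:200,u].sum(1)//3)
D=np.load("w4.npz");pose=(D['p'],D['R']);P=cloud(D['d'],"wrist",pose)
R=Rd(-28.4)
for r in range(186,262,6): 
    q=np.median(P[r,295:355],0); print(r,((q-pose[0])@R).round(4))
```

```text
[169 146 105  73  76  77  80 111 144 163 157 147 143 147 145 145 142 143
 149 155 161 158 161 157 163 185 208 225 231 236] [213 214 213 216 216 212 210 213 206 205 203 199 198 198 200 192 169 135
 112 102 106 106 106 104 112 145 182 212 223 228]
[179 166 129  93  71  75  81  99 136 153 157 147 147 148 148 147 141 141
 149 159 162 162 158 158 166 185 209 231 235 237] [236 239 239 239 238 239 236 238 238 236 237 237 236 238 237 236 218 183
 164 160 161 161 160 162 165 186 212 228 234 238]
[191 181 150 104  78  81  82  93 126 146 154 152 145 152 152 148 149 146
 152 157 162 164 165 160 166 188 216 230 235 238] [127 129 131 129 129 130 130 137 139 135 138 133 133 137 137 134 119 107
  97  92  98  98  99 100 106 138 182 209 221 228]
186 [-0.0008  0.0015  0.1569]
192 [ 0.0341  0.0006 -0.008 ]
198 [ 0.0332  0.001  -0.0144]
204 [ 0.0307  0.0009 -0.0147]
210 [ 0.0277  0.0006 -0.0144]
216 [ 0.0252  0.0005 -0.0144]
222 [ 0.0225  0.0006 -0.0145]
228 [ 0.02    0.0005 -0.0145]
234 [ 0.0171  0.0006 -0.0144]
240 [ 0.0142  0.0006 -0.0144]
246 [ 0.0117  0.001  -0.0146]
252 [ 0.0087  0.0008 -0.0146]
258 [ 0.0058  0.0006 -0.0146]
```

View pics/cmp.png

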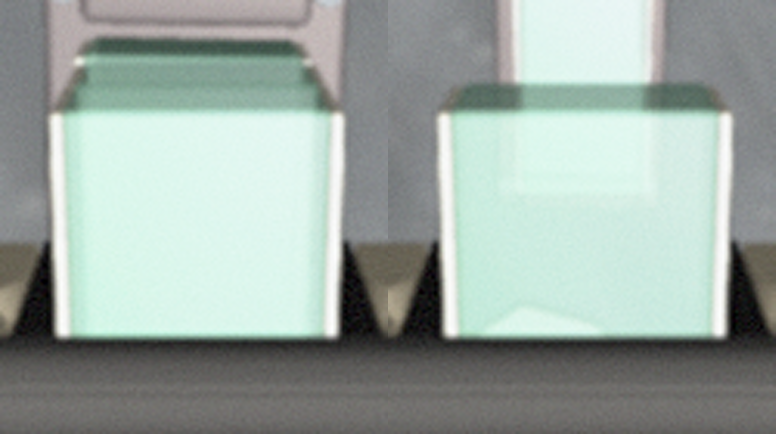

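The end edge is in the same place before and after the lift, and depth over the top face is constant, so the panel has not tilted or slipped. Next I'll measure the gate with the wrist camera turned across it.

Run:
```python
from h import *
R=Rd(-78);p=np.array([.513,-.005,.25])
print(robot.ik(p,R))
robot.servo_line((.4548,.1564,.25),speed=.2)
robot.goto(p,R)
robot.dwell(.2)
pose=(robot.read_position(),robot.read_tcp_rot())
im,d=robot.grab_frame("wrist");cv2.imwrite("pics/w5.png",im[:,:,::-1]);np.savez("w5.npz",im=im,d=d,p=pose[0],R=pose[1])
print(robot.read_t(),pose[0],robot.read_grip_width()*88,robot.read_force())
```

```text
[ 21.39553624   4.26955937 -17.33401817   0.         -68.39642246
  -9.39553624]
10.7917 [ 0.51280594 -0.00416797  0.24979174] 39.7504712728406 [ 0.43618924  0.29676206 -1.36773787]
```

View pics/w5.png

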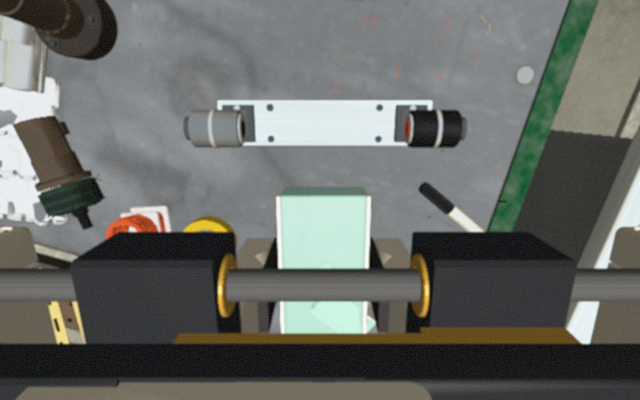

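The gate lies across the view: receiver inner face at column ~244, lamp inner face at ~405 (row 128), and base edges at rows ~100 and ~146.

Run:
```python
from h import *
D=np.load("w5.npz");im=D['im'];pose=(D['p'],D['R'])
c=cv2.resize(im[85:160,175:475],None,fx=2.6,fy=2.6,interpolation=cv2.INTER_CUBIC);cv2.imwrite("pics/w5c.png",c[:,:,::-1])
g=im.astype(float).mean(2)
T=[];Bt=[]
thr=(np.median(g[120:130,300:350])+np.median(g[80:92,300:350]))/2
for u in list(range(280,370)):
    a=g[:,u]; r=122
    while a[r]>thr:r-=1
    T.append((u,r+(thr-a[r])/(a[r+1]-a[r]))); r=122
    while a[r]>thr:r+=1
    Bt.append((u,r-1+(a[r-1]-thr)/(a[r-1]-a[r])))
L=[]
for e in (T,Bt):
    Q=onplane(e,.008,"wrist",pose)[:,:2]; vx,vy,x,y=cv2.fitLine(Q.astype(np.float32),cv2.DIST_HUBER,0,.01,.01).ravel();s=np.sign(vx)
    L.append((np.array([x,y]),np.array([vx,vy])*s));print(x,y,np.degrees(np.arctan2(vy*s,vx*s)),(Q-[x,y]).dot([-vy,vx]).std()*1e3)
d=L[0][1]+L[1][1];d/=np.linalg.norm(d);n=np.array([-d[1],d[0]])
print("width",(L[1][0]-L[0][0])@n,"lat",(L[1][0]+L[0][0])@n/2,"yaw",np.degrees(np.arctan2(d[1],d[0])))
# base ends along row 103
for r in (103,104,105): print(r,g[r,212:224].astype(int),g[r,426:440].astype(int))
for r in (120,128,136): print(r,g[r,236:252].astype(int),g[r,398:412].astype(int),im[r,398:412,0]-0)
for u in (225,440): print(u,g[98:152,u].astype(int))
P=cloud(D['d'],"wrist",pose)
for nm,(u0,u1) in (("rec",(190,245)),("lamp",(404,465))):
    q=P[105:150,u0:u1].reshape(-1,3);q=q[(q[:,2]>.09)&(q[:,2]<.13)]
    a=q[:,:2]@d;b=q[:,:2]@n;print(nm,len(q),np.percentile(a,[1,99]),np.percentile(b,[1,99]),q[:,2].max())
print(d,n)
```

```text
0.5211452 -0.08011769 12.144315 0.03137645444949725
0.5189996 -0.03040773 12.103271 0.05174682041541825
width 0.04905187 lat -0.16325814 yaw 12.123794
103 [127 130 127 126 138 187 225 233 235 232 231 229] [234 235 238 239 238 234 202 154 129 130 128 128 129 129]
104 [126 126 125 125 137 192 224 236 232 226 216 202] [212 224 235 238 237 230 194 151 128 129 124 130 128 132]
105 [126 128 121 125 142 193 232 239 232 215 175 145] [154 195 228 238 239 230 185 143 124 130 132 129 131 125]
120 [114 137 167 159 115  86  65  71  81  94 102  93  92  91  93  88] [ 88  91  92  94  98  97  97  85  83  76  85  98 141 175] [ 82  85  88  91  97  96  99  91  98 104 111 107 142 174]
128 [117 155 182 165 110  59  36   8  42  74  93  91  96  95  91  89] [ 94  92  96  94  96  91  85  73  57  58  78  99 127 164] [ 89  89  88  89  95  95  98 107 115 122 135 133 132 161]
136 [112 113 153 168 149 102  67  51  63  82  88  92  90  91  93  91] [ 97  88  92  89  93  91  86  78  73  74  89 117 158 167] [ 93  83  89  85  90  90  93  95 109 114 111 124 161 169]
225 [127 146 198 231 234 232 199 143  98  87  88  93  89  98 107 116 118 123
 124 125 132 133 134 135 134 130 136 130 136 138 136 136 138 135 133 136
 138 136 130 130 129 128 122 120 117 108 105  91  87 114 134 147 141 142]
440 [131 130 127 128 124 129 128 132 130 128 126 114 115 127 149 162 179 191
 190 196 200 200 201 202 200 201 200 195 198 199 200 206 199 199 201 195
 194 195 193 185 174 167 150 136 109  85  54  27  39  79 111 127 129 132]
rec 2026 [0.56920231 0.60926108] [-0.17805568 -0.14746948] 0.11656800956627722
lamp 2117 [0.38329523 0.4293586 ] [-0.17741885 -0.147608  ] 0.11727070996089012
[0.9776961 0.2100246] [-0.2100246  0.9776961]
```

View pics/w5c.png

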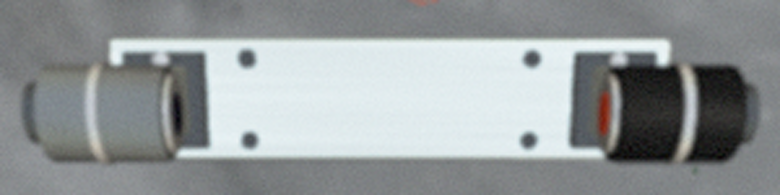

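Run:
```python
from h import *
D=np.load("w5.npz");pose=(D['p'],D['R'])
y=np.radians(12.12);d=np.array([np.cos(y),np.sin(y)]);n=np.array([-d[1],d[0]])
E=onplane([(216.9,104),(432.6,104)],.008,"wrist",pose)[:,:2]@d;print("base ends",E,E[0]-E[1],E.mean())
# near face rims at beam height (left rim edge of receiver ring ~242.7, lamp ~406.5)
E=onplane([(242.3,128),(407.0,128)],.1,"wrist",pose)[:,:2]@d;print("inner faces",E,E[0]-E[1],E.mean())
# panel front end (tool x) from w4
for f in ("w4","w5"):
    D=np.load(f+".npz");pose=(D['p'],D['R']);g=D['im'].astype(float).mean(2)
    col=g[188:205,310:340].mean(1);print(col.astype(int))
    for z in (-.0157,):
        Q=onplane([(302,195.4),(325,195.4),(345,195.4)],pose[0][2]-z,"wrist",pose);print(((Q-pose[0])@pose[1]).round(4))
    # sides
    e=[]
    for r in (205,225,245):
        a=g[r,262:385];print(r,np.where(a>205)[0][[0,-1]]+262)
```

```text
base ends [0.61594855 0.38106086] 0.23488768271486526 0.49850470593409296
inner faces [0.56918361 0.42879915] 0.1403844586602352 0.49899137917420977
[162 159 160 161 161 161 165 187 213 227 235 237 237 236 236 236 236]
[[ 0.0344 -0.0086 -0.0157]
 [ 0.0344  0.0009 -0.0157]
 [ 0.0344  0.0092 -0.0157]]
205 [277 370]
225 [277 369]
245 [278 368]
[103 103 104 104 105 105 115 147 184 208 219 222 222 223 222 222 222]
[[ 0.0344 -0.0086 -0.0157]
 [ 0.0344  0.0009 -0.0157]
 [ 0.0344  0.0092 -0.0157]]
205 [277 370]
225 [277 369]
245 [278 368]
```

Run:
```python
from h import *
R=Rd(12.12)
robot.goto((.5225,-.0546,.23),R)
robot.servo_line((.5225,-.0546,.15),R,speed=.12)
robot.servo_line((.5225,-.0546,.0933),R,speed=.06)
robot.dwell(.4)
pose=(robot.read_position(),robot.read_tcp_rot())
im,d=robot.grab_frame("wrist");cv2.imwrite("pics/w6.png",im[:,:,::-1]);np.savez("w6.npz",im=im,d=d,p=pose[0],R=pose[1])
im,d=robot.grab_frame("scene");np.savez("s6.npz",im=im,d=d);cv2.imwrite("pics/s6.png",cv2.resize(im[165:295,190:370],None,fx=4.3,fy=4.3,interpolation=cv2.INTER_CUBIC)[:,:,::-1])
print(robot.read_t(),pose,robot.read_grip_width()*88,robot.read_force())
```

```text
14.6833 (array([ 0.5225381 , -0.05458535,  0.0934365 ]), array([[ 9.77705629e-01,  2.09980121e-01,  2.28820972e-04],
       [ 2.09980112e-01, -9.77705655e-01,  6.02298135e-05],
       [ 2.36366622e-04, -1.08391742e-05, -9.99999972e-01]])) 39.74683417317116 [ 0.19232112  0.4484577  -1.11538919]
```

View pics/w6.png

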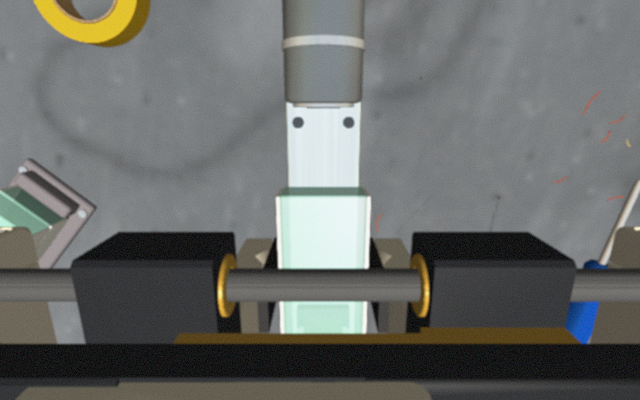

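View pics/s6.png

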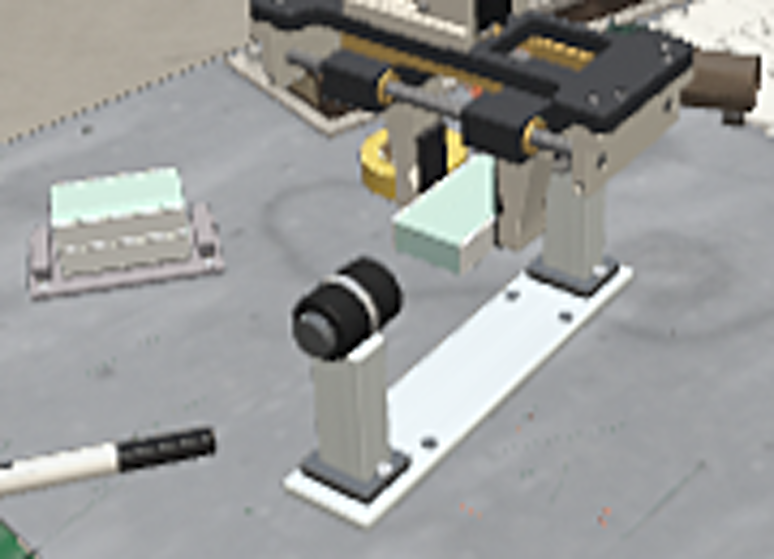

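Run:
```python
from h import *
D=np.load("w6.npz");pose=(D['p'],D['R']);im=D['im'];g=im.astype(float).mean(2)
c=cv2.resize(im[85:135,270:380],None,fx=7,fy=7,interpolation=cv2.INTER_CUBIC);cv2.imwrite("pics/w6c.png",c[:,:,::-1])
print(g[94:114,318:328].mean(1).astype(int))
tool=lambda uv,z:((onplane(uv,z,"wrist",pose)-pose[0])@pose[1]).round(4)
for r in (101,103,105,107): print(r,tool([(323,r)],.116)[0],tool([(323,r)],.1)[0])
for r in (70,90): a=g[r];print(r,a[278:292].astype(int),a[355:370].astype(int))
print("panel end",tool([(323,195.4)],.109))
# scene: held panel near end edges & lamp
P=cloud(D['d'],"wrist",pose)
y=np.radians(12.12);d=np.array([np.cos(y),np.sin(y),0])
q=((P-pose[0])@pose[1])
h=q[60:110,280:370].reshape(-1,3);w=(P[60:110,280:370].reshape(-1,3)[:,2]>.085);h=h[w];print("head depth x min",np.percentile(h[:,0],[0.5,2,5]),"y",np.percentile(h[:,1],[1,99]))
f=q[198:262,285:362].reshape(-1,3);A=np.c_[f[:,:2],np.ones(len(f))];s=np.linalg.lstsq(A,f[:,2],rcond=None)[0];print("tilt deg",np.degrees(s[:2]),s[2])
```

```text
[132 133 132 133 132 133 127 113 125 169 199 203 182 167 195 228 234 233
 233 232]
101 [ 0.0719 -0.0002 -0.0225] [ 0.0721 -0.0002 -0.0065]
103 [ 0.0712 -0.0002 -0.0225] [ 0.0713 -0.0002 -0.0065]
105 [ 0.0705 -0.0002 -0.0225] [ 0.0705 -0.0002 -0.0065]
107 [ 0.0698 -0.0002 -0.0225] [ 0.0697 -0.0002 -0.0065]
70 [126 127 129 130 126 116  87  74  75  86  91  97 104 106] [124 121 111 109 101  95  93 108 123 136 135 139 134 136 135]
90 [122 123 123 123 123 118 102  78  76  86  93  97 106 103] [113 110 110 101  91  87  89 108 123 126 130 127 126 124 121]
panel end [[ 0.0345 -0.0001 -0.0156]]
head depth x min [0.06936515 0.06977737 0.07051591] y [-0.01552808  0.01475672]
tilt deg [-19.28425583   0.05480517] -0.0085299784568749
```

View pics/w6c.png

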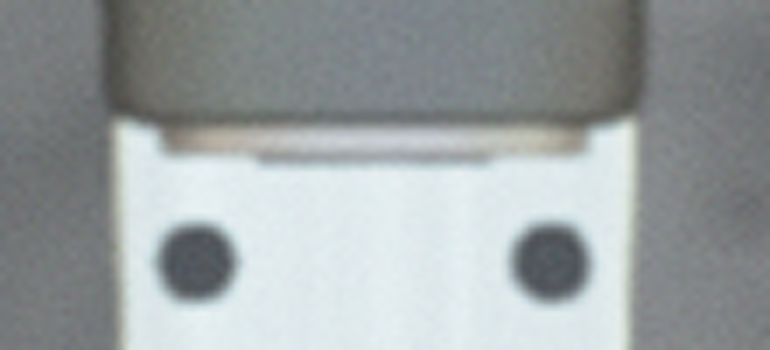

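Run:
```python
from h import *
D=np.load("w6.npz");pose=(D['p'],D['R'])
q=(cloud(D['d'],"wrist",pose)-pose[0])@pose[1]
m=np.median(q[200:258,290:355],1);s=np.polyfit(m[:,0],m[:,2],1);print("pitch deg",np.degrees(s[0]),m[::8].round(4).tolist())
d1=np.load("scene0.npz")['im'];d2=np.load("s6.npz")['im']
print(robot.read_t(),np.abs(robot.read_qvel()).max(),robot.read_position(),robot.read_grip_width()*88,robot.read_force())
# stack check: middle panel in the tray, top camera not blocked?
im,d=robot.grab_frame("top");c=cv2.resize(im[150:310,180:400],None,fx=3.6,fy=3.6,interpolation=cv2.INTER_CUBIC);cv2.imwrite("pics/top6.png",c[:,:,::-1])
```

```text
pitch deg 0.12744788736889134 [[0.0322, -0.0006, -0.0144], [0.0287, -0.0006, -0.0144], [0.0252, -0.0005, -0.0145], [0.0217, -0.0006, -0.0145], [0.0181, -0.0006, -0.0146], [0.0143, -0.0006, -0.0144], [0.0107, -0.0006, -0.0146], [0.0069, -0.0006, -0.0145]]
14.6833 0.1285556381997205 [ 0.52250367 -0.05461496  0.093367  ] 39.74683417317116 [ 0.19232112  0.4484577  -1.11538919]
```

View pics/top6.png

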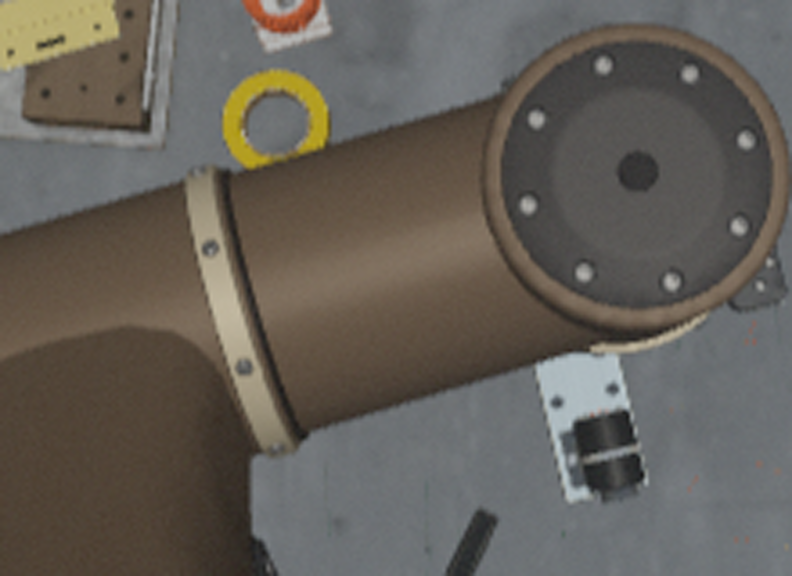

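The top view is mostly covered by the arm. The tape, coil and lamp end are where they were. The panel is level to about 0.1°, with a 35.0 mm gap to the receiver lens, so I'm handing in.

Run:
```python
from h import *
robot.dwell(.3); print(robot.read_t(),robot.read_position(),robot.read_grip_width()*88)
robot.job_done()
```

```text
15.0333 [ 0.52249488 -0.05461572  0.09329504] 40.20782997431768
the job is handed in; nothing more can be done
```

I took the top panel from the stack by its frosted long sides, carried it over the light gate and lowered it into the beam lengthwise. I handed in at 15.0 s with the arm still holding it.

**Last checks:**
- **Centring lengthwise:** the panel's end sits 35.0 mm from the receiver lens, as it should.
- **Centring sideways:** the panel and the receiver head line up within about 0.5 mm.
- **Level:** the panel is within about 0.1° of level. One early fit gave 19°. I put that down to stray points in the fit, because depth along the panel was constant to about 0.2 mm.
- **Height:** the panel's centre should be at 100 mm, from the tool height and where I gripped it. I had no direct camera measurement of that.
- **Grip:** the jaws read about 40 mm, matching the panel's width, and the panel's end edge was in the same place in the wrist view before and after lifting.
- **Other panels and bystanders:** two panels were still in the tray after the lift, and the tape and coil looked unmoved. Nothing showed contact; I never compared before and after positions numerically.

**Disagreement:** the top camera put the gate's centre about 2 mm further along the beam than the wrist camera did. I mostly trusted the wrist camera, and the lens gap agrees with it. The lamp-side gap is not measured directly, since the gripper hid it from the wrist camera.

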